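Stack the therapy wedges level, crosswise and head to tail

TASK

The hard therapy wedges have been wiped and two are still drying on the sloping rack; two already lie head to tail as a level block. Lay the rack wedge that rests on its flat base crosswise on that block, base down, centred and square, and let go; then nest the upside-down one into it, slope on slope, thick end over thin end and ends flush, so that the pile is level on top. Leave the block, the rack and the other things where they are.

Things in the scene. Friction and masses are not known exactly. Their poses are not given: they have to be found in the camera images.
- lower_wedge_mid (a point): Lowest wedge of the block, base down on the worktop. All 4 wedges alike: mid grey, grippy, 120 mm long, 60 wide, parallel sides, flat base, square ends, 62 mm thick at one end, 16 at the other (slope 21 deg, grooved), 0.3 kg. Point: half length and width, 19.5 mm above the base (half-way up). Axes: x from thick to thin end, y across, z square to the base, from base to slope.
- lower_mate_mid (a point): Second wedge of the finished block, nested upside down on the lowest one: slope on slope the two make a block 120 x 60 x 78 mm, top level. Its z points down, its base is up, 78 mm above the worktop. The block's length lies about along world y (within 0.4 rad). Point and axes as for the lowest wedge.
- cross_wedge_mid (a point): The rack wedge that rests on its flat base, thick end downhill at the lip, upper face nearly level; in the left or right half of the rack. Point and axes as for the lowest wedge; its z leans 22 deg from vertical, to the robot. It is to lie crosswise on the block (thick end to either side), this point then 97.5 mm above the worktop.
- top_wedge_mid (a point): The rack wedge that rests upside down on its sloping face, thick end uphill; its base is up, leans 43 deg from level and faces the robot. Point and axes as for the lowest wedge; its z points down into the rack. It is to nest upside down on the crosswise wedge, this point then 136.5 mm and the top of the pile 156 mm above the worktop.
- rack_front (a point): Sloping stainless drying rack, fixed: a sheet 270 mm wide, 165 mm up the slope, rising at 22 deg away from the robot, with a 10 mm lip along its low front edge. Point: on the sheet at the middle of that edge, 14 mm above the worktop; x level, away from the robot, y along the lip to the left, z up. The two wedges lie with their lengths up the slope, 65 mm to either side of its middle.
- tape_roll: Bystander: roll of white tape lying flat, 69 mm across, 25 mm high. Origin at the centre of its underside.
- tall_bottle_mid (a point): Bystander: dark medicine bottle with a white cap, 50 mm across, 143 mm high, standing behind. The point is on its axis, half-way up.
- ointment_jar_mid (a point): Bystander: small blue jar, 36 mm across, 53 mm high. The point is on its axis, half-way up.
- gauze_pack: Bystander: flat white gauze pack, 86 x 59 x 13 mm. Origin at the centre of its underside.
- vial_mid (a point): Bystander: vial with a dark cap, 29 mm across, 74 mm high, right of the rack. The point is on its axis, half-way up.
Not all that is in view belongs to the job. What is shaped like the part that bears lower_wedge_mid but green is not meant.

How it is judged (in metres and radians):
On the way:
1. the crosswise wedge lies base down, level, centred and square across the block, and is let go (angle between cross_wedge_mid's own z axis and vertical below 0.07 rad and angle between the x axis of cross_wedge_mid and the x axis of lower_mate_mid, either way round above 1.42 rad and horizontal distance between cross_wedge_mid and lower_mate_mid below 0.018 m and height (world z) of cross_wedge_mid between 0.091 and 0.104 m and contact force between the fingers and cross_wedge below 0.05 N), for 0.2 s.
At the end, for the whole second after the job is handed in: Block where it was (20 mm), level (4 deg), nested (14 mm). Cross wedge base down on it: level (4 deg), square (8 deg), centred (18 mm), 97.5 mm up (6.5 mm). Top wedge upside down on that: level (4 deg), in line (7 deg), flush (14 mm), 136.5 mm up (8.5 mm). All at rest, let go (angle between each of cross_wedge_mid, lower_wedge_mid's own z axis and vertical below 0.07 rad and angle between the x axis of cross_wedge_mid and the x axis of lower_mate_mid, either way round above 1.42 rad and horizontal distance between cross_wedge_mid and lower_mate_mid below 0.018 m and height (world z) of cross_wedge_mid between 0.091 and 0.104 m and angle between each of top_wedge_mid, lower_mate_mid's own z axis and vertical above 3.0716 rad and angle between the x axis of top_wedge_mid and the x axis of cross_wedge_mid, either way round below 0.12 rad and horizontal distance between top_wedge_mid and cross_wedge_mid below 0.014 m and height (world z) of top_wedge_mid between 0.128 and 0.145 m and horizontal distance between lower_mate_mid and lower_wedge_mid below 0.014 m and distance of each of lower_wedge_mid, lower_mate_mid from where it was at the start of the episode below 0.02 m and linear speed of each of cross_wedge, top_wedge below 0.01 m/s); the robot touches nothing.
It fails at once if the finished block is shoved more than 25 mm (distance of any of lower_wedge_mid, lower_mate_mid from where it was at the start of the episode above 0.025 m).
It fails at once if a bystander is moved more than 30 mm (distance of any of tape_roll, tall_bottle_mid, ointment_jar_mid, gauze_pack, vial_mid from where it was at the start of the episode above 0.03 m).
It also fails if it takes over 48 s, if anything falls off the work surface, if the arm or the gripper's body presses on something with over 40 N, if the wrist force passes 120 N, or if a joint passes its speed limit or range.

ROBOT

A 6-joint arm with a two-finger parallel gripper is mounted at the origin on a cart in front of the work surface, level with it; the furniture and walls round the work are solid. World frame = base frame: x ahead of the robot, y to its left, z up, the work surface at z = 0. Lengths are in mm, angles in rad, forces in N, time in s.
With the tool pointing down it reaches from about 350 to 975 mm from the base axis. Payload 7.1 kg.
Tool frame: the origin (TCP) lies midway between the tips of the shut fingers; the grasp point (between the pads) lies 19 mm behind it (ctrl.tcp_to_grasp is the distance from the TCP to the grasp point, in mm); z points along the fingers, y is the line along which they close (so a half turn about z gives the same grasp; the last joint's range is limited). The gripper opens to 88 mm and grips with 3 to 60 N. Pads are 20 mm wide; open, the fingers measure 115 mm over their backs; the gripper's body (75 mm by 178 mm) begins 61 mm behind the grasp point.
Start: joints at [-1.236, 0.423, 1.63, -0, 1.089, -0.019], TCP at [216.557, -586.266, 222.675] pointing down, gripper open.
Joint ranges: [-3, 3], [-0.9, 2.11], [0.09, 2.58], [-1.31, 4.45], [0.11, 2.69], [-2.54, 2.54]. Speed limits (rad/s): [2.39, 2.39, 3.01, 3.14, 3.14, 3.14].

INTERFACE

Orientations are given as a rotation vector (axis times angle).
In Python, from workcell import get_obs, cams, ticket, boxes_of, ctrl gives the robot as it stands.
- The arm moves only by the shell command python3 -m creep 'ROWS' [OPENING]. ROWS is JSON, one flat list of numbers, 4 for each row, row after row: the shift along the world's x, y, z in m, then the turn about the world's z in rad. In form: [tx, ty, tz, spin, tx, ty, tz, spin, ...]. A call has 1 to 10 rows; each row is the pose to reach, as a shift and turn from the pose commanded when the call began; what a row does not reach only later rows make up. A row lasts 1/12 s, in which the tool goes at most 41.7 mm and 7.16 degrees, less where a joint would pass 70% of its speed; a pose out of reach is approached as far as the arm can. A call with a gripper value outside its range is refused whole. OPENING is the opening, from 0 (shut) to 1 (fully open), set as the call begins (- or left out, the last holds). The fingers move at their own pace and stop on an object; the grip force is fixed at half the most. Time passes only in rows, so rows that repeat a pose let the fingers close. It gives the time, the measured TCP pose, the force, the opening and the grip force at its end, in the units of the state.
- get_obs(): the state, without advancing time (a new reading comes with each control period).
- cams.get_image(name): name is "scene" or "top"; returns (picture, depth): 400x640x3 uint8, red, green, blue; 400x640 float32, mm along the optical axis (not along the pixel's ray), 0 where there is no reading.
- cams.get_calibration(name): a dict with "mtx" (3x3 intrinsics, pixels), "R" (3x3) and "t" (3): a world point X has camera coordinates R X + t. Camera axes: x right, y down, z forward; pixel columns grow to the right and rows downward; lengths in mm; the calibration is good to about 2 mm. A picture is of the moment at which its call begins. get_calibration takes no time and is no camera call.
- ticket.close_job(): hands the job in; it is judged then, once.
Trained networks look in the newest picture that a camera, given by its name, has taken for a name from the list of things; names that differ only in an ending like _2 or _b are one class to them, and where a whole thing is asked for, a point or a joint stands for the part that bears it (a point fixed in the world has none). Each returns a list of dicts, best first, with "score" (0 to 1); they miss things now and then, are a little off and sometimes report something else, mostly with a low value. They report only what shows in the picture. A call takes as long as a camera call. They do not tell look-alikes from the thing itself.
- boxes_of(camera, target): "centre" ([column, row] in pixels, amid what is visible of it).
The state is a dict: "t": time; "qpos": joint angles; "qvel": joint speeds; "joint_torque": joint torques, N m; "ee_pos": TCP position; "orientation": TCP orientation; "ft_force": force on the tool from outside, world axes, zero at the start; "moment": the same for the moment, N m; "width": finger opening in mm; "grasp_force": force on a finger pad.
Only numpy, scipy, OpenCV 4.12 (cv2) and the standard library are available. Lean on these libraries where they do the work, as an engineer would, in place of code of your own. Each camera call takes 0.05 s, during which the arm holds its last target. There are 200 camera calls.

## Working session

There is one attempt and no reset: what is moved stays moved. The work goes in short steps, Python scripts to look and compute and a shell command to move; the robot and the scene stay as the last step left them, time stands still between calls to the robot, and variables do not carry over. Pictures are saved under pics/ and viewed, at most 10 in all, crops included, and the job is handed in when it is done.

```bash
mkdir -p pics; ls; cat > h.py <<'E'
import numpy as np,cv2
from workcell import get_obs,cams,ticket,boxes_of,ctrl
def cal(n):
    c=cams.get_calibration(n);return [np.array(c[k],float) for k in("mtx","R","t")]
def cloud(n,d):
    K,R,t=cal(n);v,u=np.mgrid[:400,:640]
    p=np.stack([(u-K[0,2])/K[0,0]*d,(v-K[1,2])/K[1,1]*d,d],-1)
    w=(p-t.ravel())@R
    w[d<=0]=np.nan
    return w
E
python3 - <<'E'
from h import *
ims=[]
for n in("scene","top"):
    im,d=cams.get_image(n);np.savez(f"pics/{n}0.npz",im=im,d=d)
    cv2.imwrite(f"pics/{n}0.png",im[:,:,::-1])
    K,R,t=cal(n);print(n,K[0,0],(-R.T@t.ravel()).round(0),R[2].round(2))
    w=cloud(n,d)
    for k in("lower_wedge_mid","lower_mate_mid","cross_wedge_mid","top_wedge_mid","rack_front","tape_roll","tall_bottle_mid","ointment_jar_mid","gauze_pack","vial_mid"):
        for b in boxes_of(n,k)[:4]:
            c=np.array(b["centre"]).round().astype(int);print(k,round(b["score"],2),c,w[min(c[1],399),min(c[0],639)].round(0))
print(get_obs())
E
```

```text
pics
scene 394.65561567299306 [-237. -682.  554.] [ 0.71  0.57 -0.42]
lower_wedge_mid 0.98 [238 198] [513. 281.  48.]
lower_wedge_mid 0.64 [278 217] [522. 105.  32.]
lower_mate_mid 0.91 [266 204] [511. 145.  67.]
cross_wedge_mid 0.88 [352 232] [ 527. -166.   74.]
top_wedge_mid 0.58 [399 240] [ 555. -289.   85.]
top_wedge_mid 0.18 [328 189] [718.  69.  78.]
rack_front 0.63 [378 251] [ 527. -248.   50.]
tape_roll 0.63 [264 244] [407.  45.   9.]
tape_roll 0.21 [266 201] [510. 144.  78.]
tall_bottle_mid 0.75 [329 189] [721.  68.  77.]
ointment_jar_mid 0.69 [200 203] [412. 346.  43.]
gauze_pack 0.62 [238 235] [386. 130.  15.]
vial_mid 0.55 [435 293] [ 482. -427.   32.]
top 424.30893059366855 [ 418.  -54. 1518.] [ 0.1   0.   -0.99]
lower_wedge_mid 0.8 [215 208] [527. 318.  49.]
lower_wedge_mid 0.54 [277 207] [531.  99.  84.]
lower_mate_mid 0.8 [259 205] [537. 161.  80.]
cross_wedge_mid 0.84 [349 199] [ 563. -146.   70.]
top_wedge_mid 0.86 [390 196] [ 571. -281.  105.]
top_wedge_mid 0.4 [276 210] [521. 103.  74.]
rack_front 0.88 [367 191] [ 594. -210.   48.]
tape_roll 0.48 [292 253] [375.  
[... 171 characters left out ...]
2] [ 489. -417.   51.]
{'t': 1.1, 'qpos': array([-1.23599860e+00,  4.23098743e-01,  1.62991693e+00,  1.57116008e-05,
        1.08858367e+00, -1.89915969e-02]), 'qvel': array([ 0.00052324, -0.00108941,  0.00203691,  0.00065099, -0.00100173,
       -0.00049207]), 'joint_torque': array([ 2.12248997e-03, -5.44587815e+01, -2.74047089e+01,  6.47670426e-02,
        1.71010679e-02, -2.15173407e-05]), 'ee_pos': array([ 216.56047242, -586.25942497,  222.66918131]), 'orientation': array([-3.09256113e+00, -5.52824396e-01, -1.99418759e-05]), 'ft_force': array([-0.75173616, -0.22329932,  0.72391906]), 'moment': array([-0.04813099, -0.03100875,  0.02231614]), 'grasp_force': 0.0, 'width': 87.84131993084853}
```

View pics/scene0.png

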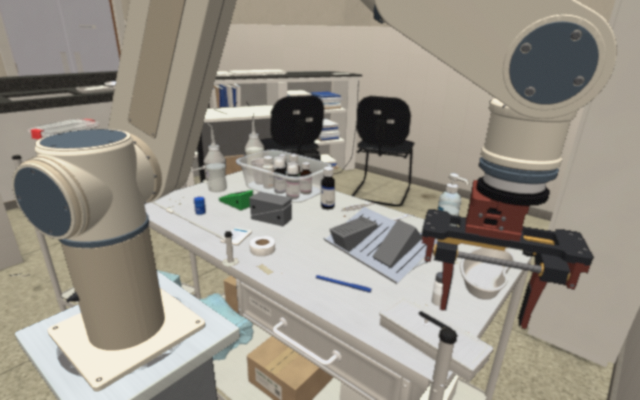

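View pics/top0.png

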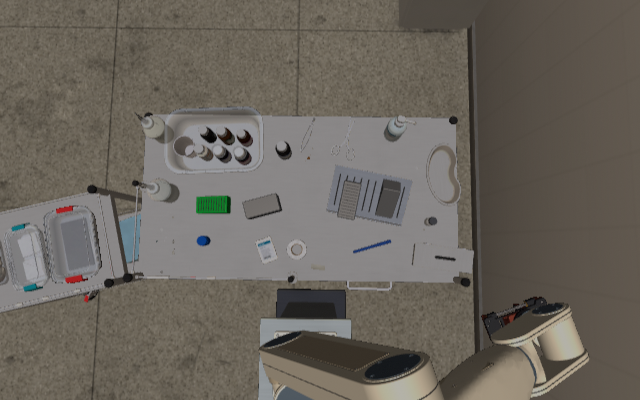

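The scene view shows the block at (268,207), the green decoy at (238,200), and the rack with the cross wedge at (352,232) and the top wedge at (399,240). The top view shows the block at (261,205), the grooved cross wedge on the left of the rack at (349,199), and the top wedge with its plain base up on the right at (390,198). Next I'll measure from the depth in both views.

```bash
python3 - <<'E'
from h import *
def rect(P):
    (c,s,a)=cv2.minAreaRect(P[:,:2].astype(np.float32)); return np.round(c,0),np.round(s,0),round(a,1)
for n in("top","scene"):
    f=np.load(f"pics/{n}0.npz");W=cloud(n,f["d"]);w=W.reshape(-1,3);im=f["im"].reshape(-1,3).astype(int)
    w0=w;w=w[np.isfinite(w[:,0])]
    tb=w[(abs(w[:,0]-480)<30)&(abs(w[:,1])<40)];print(n,"table z",np.median(tb[:,2]).round(1))
    b=w[(abs(w[:,0]-530)<80)&(abs(w[:,1]-155)<95)&(w[:,2]>70)&(w[:,2]<90)];print("block",rect(b),np.median(b,0).round(1),len(b))
    r=w[(w[:,0]>450)&(w[:,0]<720)&(w[:,1]>-390)&(w[:,1]<-50)&(w[:,2]>8)&(w[:,2]<150)]
    # ransac plane
    rng=np.random.default_rng(0);best=None
    for _ in range(600):
        p=r[rng.choice(len(r),3,False)];nn=np.cross(p[1]-p[0],p[2]-p[0]);nn/=np.linalg.norm(nn)+1e-9
        nn*=np.sign(nn[2])
        if not .87<nn[2]<.97 or nn[0]>-.2: continue
        k=abs((r-p[0])@nn)<4
        if best is None or k.sum()>best[0].sum():best=(k,)
    q=r[best[0]];c=q.mean(0);nn=np.linalg.svd(q-c)[2][2];nn*=np.sign(nn[2])
    print("sheet",c.round(1),nn.round(3),"tilt",np.degrees(np.arccos(nn[2])).round(1),"yaw",np.degrees(np.arctan2(-nn[1],-nn[0])).round(1),"rect",rect(q),len(q))
    h=(r-c)@nn
    up=r[(h>9)&(h<90)]
    yaw=np.arctan2(-nn[1],-nn[0]);
    L=up[:,1]>c[1]
    for nm,P in(("L",up[(up[:,1]>-215)]),("R",up[up[:,1]<-215])):
        m=np.median(P,0);P=P[np.linalg.norm(P[:,:2]-m[:2],axis=1)<85]
        print(nm,rect(P),m.round(1),P.min(0).round(0),P.max(0).round(0),len(P))
        # plane of upper face
        Q=P
        for _ in range(8):
            cc=Q.mean(0);n2=np.linalg.svd(Q-cc,full_matrices=False)[2][2];n2*=np.sign(n2[2]);d=abs((P-cc)@n2);Q=P[d<max(4,np.percentile(d,50))]
        print("  face",cc.round(1),n2.round(3),rect(Q),len(Q))
E
```

```text
top table z 0.4
block (array([534., 155.]), array([ 60., 121.]), 15.6) [533.6 154.1  78.4] 613
sheet [ 583.8 -215.    47.6] [-0.367  0.065  0.928] tilt 21.9 yaw -10.1 rect (array([ 562., -234.]), array([326., 180.]), 79.6) 1822
L (array([ 550., -159.]), array([133., 136.]), 60.9) [ 555.8 -145.5   72.9] [ 491. -206.   23.] [628. -68.  82.] 672
  face [ 557.  -145.8   73.2] [-0.018 -0.009  1.   ] (array([ 559., -145.]), array([ 60., 128.]), 79.3) 526
R (array([ 558., -270.]), array([ 91., 154.]), 89.1) [ 562.4 -276.9   85.1] [ 481. -316.   22.] [ 635. -225.  119.] 690
  face [ 548.7 -275.5   77.6] [-0.66   0.131  0.74 ] (array([ 540., -275.]), array([ 65., 112.]), 83.2) 456
scene table z -0.9
block (array([537., 154.]), array([ 65., 119.]), 15.1) [531.3 147.4  78.3] 378
sheet [ 567.5 -236.4   41.4] [-0.364  0.068  0.929] tilt 21.7 yaw -10.7 rect (array([ 581., -214.]), array([272., 160.]), 79.2) 2037
L (array([ 554., -139.]), array([127., 130.]), 7.1) [ 535.4 -156.6   70.9] [ 494. -211.   22.] [619. -76.  77.] 934
  face [ 556.7 -148.8   71.3] [-0.09  -0.139  0.986] (array([ 559., -145.]), array([ 60., 124.]), 78.2) 467
R (array([ 548., -270.]), array([ 96., 140.]), 89.9) [ 553.6 -284.4   74. ] [ 477. -319.   22.] [ 618. -222.  118.] 1247
  face [ 548.2 -276.6   74.4] [-0.666  0.122  0.736] (array([ 541., -281.]), array([ 98., 110.]), 78.8) 977
```

```bash
python3 - <<'E'
from h import *
e=np.array([.983,-.182]);l=np.array([.182,.983]);F=np.array([506,-200.])
for n in("top","scene"):
    f=np.load(f"pics/{n}0.npz");w=cloud(n,f["d"]).reshape(-1,3);w=w[np.isfinite(w[:,0])]
    s=(w[:,:2]-F)@e;t=(w[:,:2]-F)@l
    for lo,hi in((40,90),(-90,-40)):
        print(n,lo,[(a,int(np.median(w[k,2])),int(w[k,2].max())) for a in range(-20,160,8) for k in[(s>a-4)&(s<a+4)&(t>lo)&(t<hi)] if k.sum()>2])
    for a,b in((20,35),(35,50),(50,65)):
        k=(s>a)&(s<b)&(w[:,2]>14+.4*s+12)&(abs(t)<130);q=np.sort(t[k]);print(a,[ (round(x[0]),round(x[-1])) for x in(q[q<0],q[q>0]) if len(x)])
E
```

```text
top 40 [(-20, 66, 77), (-12, 71, 78), (-4, 73, 78), (4, 72, 77), (12, 73, 82), (20, 73, 80), (28, 72, 80), (36, 73, 80), (44, 72, 80), (52, 73, 80), (60, 72, 80), (68, 74, 80), (76, 74, 78), (84, 74, 82), (92, 75, 80), (100, 73, 82), (108, 63, 74), (116, 63, 71), (124, 64, 71), (132, 68, 76), (140, 70, 78), (148, 73, 82)]
top -90 [(-20, 0, 8), (-12, 1, 26), (-4, 16, 30), (4, 17, 24), (12, 27, 47), (20, 43, 51), (28, 51, 61), (36, 59, 71), (44, 67, 76), (52, 75, 87), (60, 82, 89), (68, 89, 97), (76, 97, 105), (84, 105, 113), (92, 112, 119), (100, 113, 118), (108, 106, 112), (116, 100, 105), (124, 89, 96), (132, 81, 89), (140, 72, 77), (148, 74, 80)]
20 [(-96, -37), (33, 93)]
35 [(-96, -37), (34, 93)]
50 [(-96, -37), (33, 93)]
scene 40 [(-20, 62, 74), (-12, 49, 75), (-4, 23, 75), (4, 1, 75), (12, 0, 75), (20, 72, 75), (28, 72, 75), (36, 73, 75), (44, 73, 76), (52, 73, 76), (60, 74, 75), (68, 74, 75), (76, 74, 76), (84, 74, 76), (92, 74, 76), (100, 75, 76), (108, 73, 75), (124, 64, 66), (132, 67, 70), (140, 69, 73), (148, 73, 77), (156, 75, 77)]
scene -90 [(-20, 0, 2), (-12, 0, 2), (-4, 14, 26), (4, 1, 20), (12, 19, 41), (20, 36, 46), (28, 48, 57), (36, 56, 61), (44, 63, 70), (52, 71, 81), (60, 79, 87), (68, 86, 93), (76, 93, 100), (84, 101, 110), (92, 108, 115), (100, 114, 117)]
20 [(-96, -35), (34, 92)]
35 [(-97, -38), (32, 92)]
50 [(-96, -35), (33, 93)]
```

```bash
python3 -m creep '[0.3394,0.4413,-0.05,-0.537,0.3394,0.4413,-0.05,-0.537,0.3394,0.4413,-0.05,-0.537,0.3394,0.4413,-0.05,-0.537,0.3394,0.4413,-0.05,-0.537,0.3394,0.4413,-0.05,-0.537,0.3394,0.4413,-0.05,-0.537,0.3394,0.4413,-0.05,-0.537,0.3394,0.4413,-0.05,-0.537,0.3394,0.4413,-0.05,-0.537]' 1
```

```text
t: 1.93
ee_pos: [467.9, -259.2, 185.9]
orientation: [3.128, -0.288, 0.001]
ft_force: [0.3, -0.1, 0.3]
width: 87.6
grasp_force: 0.0
```

```bash
python3 -m creep '[0.086,0.112,0,0,0.086,0.112,0,0,0.086,0.112,0,0,0.086,0.112,0,0,0.086,0.112,0,0,0.086,0.112,-0.08,0,0.086,0.112,-0.08,0,0.086,0.112,-0.08,0,0.086,0.112,-0.08,0]'
```

```text
t: 2.68
ee_pos: [550.7, -149.2, 104.5]
orientation: [-3.127, 0.289, 0.008]
ft_force: [0.9, 0.5, -0.1]
width: 87.3
grasp_force: 0.0
```

```bash
python3 -m creep '[0.005,0.004,-0.03,0,0.005,0.004,-0.061,0,0.005,0.004,-0.061,0,0.005,0.004,-0.061,0,0.005,0.004,-0.061,0]'; python3 -m creep '[0,0,0,0,0,0,0,0,0,0,0,0,0,0,0,0,0,0,0,0,0,0,0,0,0,0,0,0]' 0
```

```text
t: 3.1
ee_pos: [559.2, -145.8, 47.4]
orientation: [3.128, -0.288, 0.005]
ft_force: [-0.3, -0.4, 0.3]
width: 87.5
grasp_force: 0.0
t: 3.68
ee_pos: [558.1, -144.7, 45.6]
orientation: [-3.128, 0.288, -0.001]
ft_force: [-1.0, 0.7, 6.4]
width: 60.0
grasp_force: 30.0
```

```bash
python3 -m creep '[0,0,0.035,0,0,0,0.075,0,-0.003,0.04,0.1,1.198,-0.003,0.16,0.1,1.198,-0.003,0.16,0.1,1.198,-0.003,0.16,0.1,1.198,-0.003,0.16,0.1,1.198,-0.003,0.16,0.1,1.198,-0.003,0.16,0.1,1.198,-0.003,0.16,0.1,1.198]'; python3 -m creep '[0,0,0,1.2,0,0,0,1.2,0,0,0,1.2,0,0,0,1.2,0,0,0,1.2,0,0,0,1.2,0,0,0,1.2,0,0,0,1.2,0,0,0,1.2,0,0,0,1.2]'
```

```text
t: 4.52
ee_pos: [554.1, 15.7, 144.3]
orientation: [-2.878, -1.258, 0.002]
ft_force: [0.5, 0.4, -3.9]
width: 59.8
grasp_force: 30.0
t: 5.35
ee_pos: [554.1, 15.0, 144.2]
orientation: [-1.666, -2.662, 0.002]
ft_force: [0.2, -0.5, -3.2]
width: 59.9
grasp_force: 30.0
```

```bash
python3 - <<'E'
from h import *
im,d=cams.get_image("scene");cv2.imwrite("pics/s1.png",cv2.resize(im[100:340,180:500,::-1],(640,480)))
o=get_obs();print(o["ee_pos"],o["orientation"],o["qpos"],o["width"])
E
```

```text
[554.11074403  15.06494327 144.20424429] [-1.66279727e+00 -2.66395994e+00  1.49321733e-03] [ 5.77903221e-03  4.26846605e-01  1.84230620e+00 -1.57973486e-04
  8.74027815e-01 -4.48893300e-01] 59.84158370051082
```

View pics/s1.png

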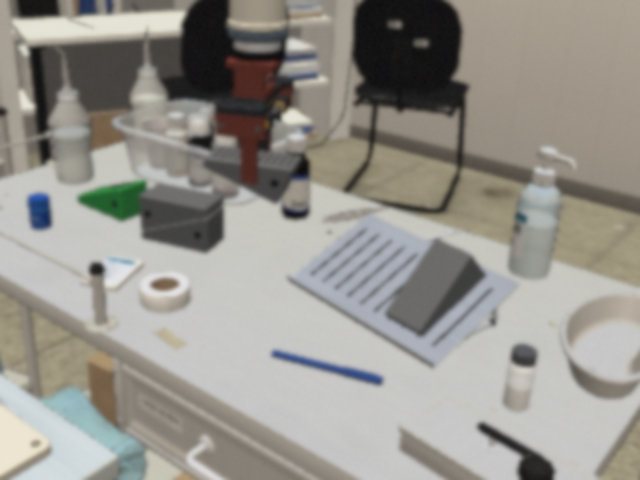

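The view shows the wedge held in the fingers at crop (262,175), still tilted, with everything else undisturbed. I'll finish the turn and press it flat on the free table.

```bash
python3 -m creep '[0,0,0,1.387,0,0,0,1.387,0,0,0,1.387,0,0,0,1.387,0,0,0,1.387,0,0,0,1.387,0,0,0,1.387,0,0,-0.03,1.387,0,0,-0.06,1.387,0,0,-0.09,1.387]'; python3 -m creep '[0,0,-0.01,0.138,0,0,-0.015,0.138,0,0,-0.018,0.138,-0.003,-0.001,-0.022,0.138,-0.007,-0.002,-0.027,0.138,-0.011,-0.003,-0.032,0.138,-0.015,-0.004,-0.038,0.138,-0.015,-0.004,-0.038,0.138,-0.015,-0.004,-0.038,0.138]'
```

```text
t: 6.23
ee_pos: [554.9, 15.1, 54.1]
orientation: [-0.203, 3.134, -0.0]
ft_force: [0.8, 0.2, -4.3]
width: 59.9
grasp_force: 30.0
t: 6.98
ee_pos: [540.2, 10.7, 17.9]
orientation: [-0.409, 3.113, -0.001]
ft_force: [-2.6, -2.5, 1.2]
width: 59.4
grasp_force: 30.0
```

```bash
python3 -m creep '[-0.001,0,-0.003,0.01,-0.001,0,-0.005,0.01,-0.001,0,-0.006,0.01,-0.001,0,-0.006,0.01]'; python3 -m creep '[0,0,0,0,0,0,0,0,0,0,0,0,0,0,0,0,0,0,0,0]' 1; python3 -m creep '[0,0,0.04,0,0,0,0.08,0,0,0,0.12,0,0,0,0.16,0,-0.06,-0.03,0.16,0,-0.06,-0.03,0.16,0]';python3 - <<'E'
from h import *
for n in("scene","top"):
    im,d=cams.get_image(n);np.savez(f"pics/{n}2.npz",im=im,d=d)
    w=cloud(n,d).reshape(-1,3);k=np.isfinite(w[:,0])&(abs(w[:,0]-545)<75)&(abs(w[:,1]-5)<60)&(w[:,2]>8)&(w[:,2]<70)
    p=w[k];print(n,cv2.minAreaRect(p[:,:2].astype(np.float32)),p.max(0),p.min(0),len(p))
    if n=="scene":cv2.imwrite("pics/s2.png",cv2.resize(im[100:300,200:440,::-1],(720,600)))
E
```

```text
t: 7.32
ee_pos: [538.1, 10.1, 11.7]
orientation: [0.425, -3.112, 0.001]
ft_force: [-4.1, -6.5, 8.4]
width: 59.9
grasp_force: 30.0
t: 7.73
ee_pos: [539.0, 11.2, 10.9]
orientation: [-0.428, 3.112, -0.0]
ft_force: [1.3, -0.6, 0.5]
width: 86.9
grasp_force: 0.0
t: 8.23
ee_pos: [479.2, -19.2, 173.2]
orientation: [-0.429, 3.107, -0.002]
ft_force: [-1.8, -1.7, -0.2]
width: 87.7
grasp_force: 0.0
scene ((530.374755859375, 7.0430450439453125), (125.40351104736328, 62.67488479614258), 15.063925743103027) [597.81683536  52.06641309  61.73594144] [470.0942884  -35.74548918   8.10203293] 795
top ((583.8369750976562, 7.653648376464844), (71.56906127929688, 89.1971435546875), 40.09435272216797) [617.45026516  54.31212996  67.13777947] [555.03712968 -49.51054491   8.20819336] 165
```

View pics/s2.png

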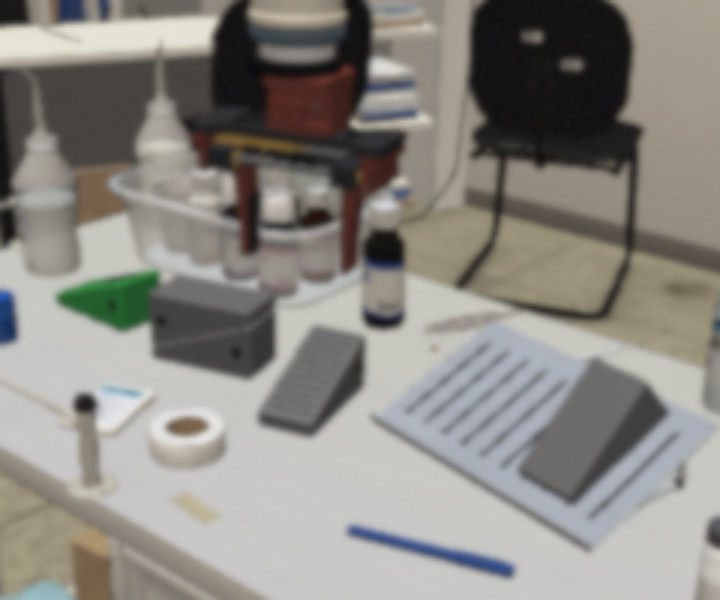

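The view shows the cross wedge flat on its base at crop (315,380), grooves up and thick end away. The rest is undisturbed. I'll regrasp it level and carry it to the block.

```bash
python3 -m creep '[0.06,0.03,0,0,0.06,0.03,0,0,0.06,0.03,-0.04,0,0.06,0.03,-0.08,0,0.06,0.03,-0.12,0,0.06,0.03,-0.16,0,0.06,0.03,-0.16,0,0.06,0.03,-0.16,0]'; python3 -m creep '[0,0,0,0,0,0,0,0,0,0,0,0,0,0,0,0,0,0,0,0,0,0,0,0]' 0;python3 -m creep '[0,0,0.04,0,0,0,0.08,0,0,0,0.115,0,0.0005,0.036,0.115,0,0.001,0.072,0.115,0,0.0015,0.108,0.115,0,0.0015,0.1455,0.115,0,0.0015,0.1455,0.115,0,0.0015,0.1455,0.1,0,0.0015,0.1455,0.1,0]'; python3 - <<'E'
from h import *
o=get_obs();print(o["ee_pos"])
for n in("top","scene"):
    im,d=cams.get_image(n);w=cloud(n,d)
    cv2.imwrite("pics/%s3.png"%n,cv2.resize(im[140:260,180:340,::-1],(800,600)))
    w=w.reshape(-1,3);k=np.isfinite(w[:,0])&(abs(w[:,0]-535)<90)&(abs(w[:,1]-155)<30)&(w[:,2]>88)&(w[:,2]<162)
    p=w[k];print(n,len(p),p.min(0),p.max(0))
E
```

```text
t: 9.0
ee_pos: [537.4, 11.4, 8.8]
orientation: [0.427, -3.107, -0.001]
ft_force: [1.0, 0.2, 0.1]
width: 87.7
grasp_force: 0.0
t: 9.5
ee_pos: [540.2, 11.0, 12.8]
orientation: [-0.427, 3.109, -0.001]
ft_force: [-2.3, -1.3, 12.2]
width: 60.0
grasp_force: 30.0
t: 10.33
ee_pos: [538.6, 156.7, 109.4]
orientation: [0.43, -3.109, 0.001]
ft_force: [-0.8, -0.7, -4.2]
width: 59.9
grasp_force: 30.0
[538.59344342 156.74273356 109.43113944]
top 2 [509.42846568 162.03697588 130.65996498] [509.43482793 165.40900509 131.27927001]
scene 503 [464.03943642 125.03196214  98.56411259] [592.36066157 184.92131682 161.75388862]
```

View pics/scene3.png

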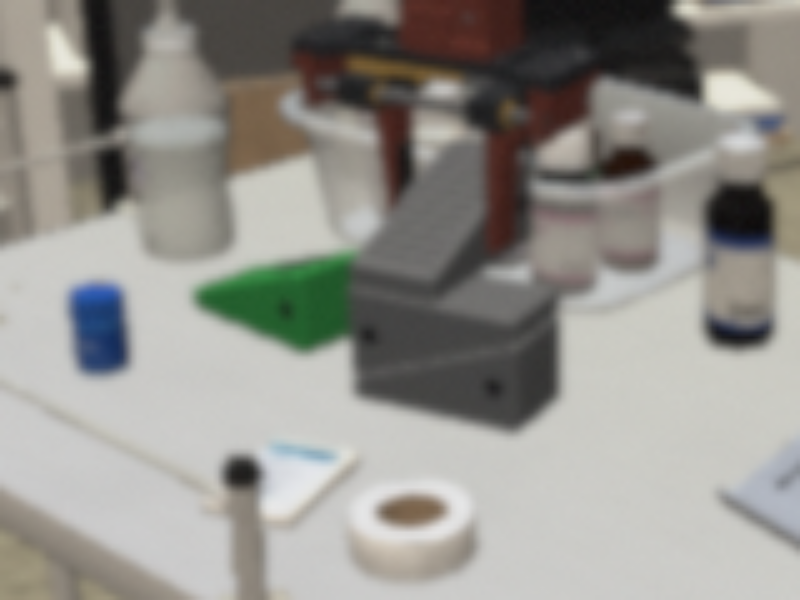

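The view shows the cross wedge level just above the block at crop (425,240), squarely crosswise. Now I'll lower it and let go.

```bash
python3 -m creep '[0.002,-0.001,-0.006,0,0.002,-0.001,-0.012,0,0.002,-0.001,-0.017,0,0.002,-0.001,-0.0185,0,0.002,-0.001,-0.0185,0]';python3 -m creep '[0,0,0,0,0,0,0,0,0,0,0,0,0,0,0,0,0,0,0,0]' 1;python3 -m creep '[0,0,0.04,0,0,0,0.08,0,0.02,-0.03,0.11,-1.2,0.02,-0.1,0.11,-1.2,0.02,-0.19,0.11,-1.2,0.02,-0.29,0.11,-1.2,0.02,-0.38,0.11,-1.2,0.02,-0.43,0.11,-1.2,0.02,-0.43,0.11,-1.2,0.02,-0.43,0.11,-1.2]'; python3 - <<'E'
from h import *
o=get_obs();print(o["ee_pos"],o["qpos"])
def rect(P): return [np.round(x,1) for x in cv2.minAreaRect(P[:,:2].astype(np.float32))]
for n in("top","scene"):
    im,d=cams.get_image(n);w=cloud(n,d);np.savez(f"pics/{n}4.npz",im=im,d=d)
    w=w.reshape(-1,3);k=np.isfinite(w[:,0])&(abs(w[:,0]-535)<100)&(abs(w[:,1]-155)<90)&(w[:,2]<165)
    w=w[k];p=w[w[:,2]>86];print(n,rect(p),p.min(0).round(),p.max(0).round(),len(p))
    b=w[(w[:,2]>70)&(w[:,2]<84)];print(rect(b),len(b))
E
```

```text
t: 10.85
ee_pos: [541.9, 155.2, 91.6]
orientation: [0.427, -3.111, 0.0]
ft_force: [0.8, 0.2, -3.4]
width: 59.9
grasp_force: 30.0
t: 11.27
ee_pos: [542.6, 155.7, 92.7]
orientation: [-0.428, 3.112, 0.0]
ft_force: [0.3, 0.2, 0.3]
width: 87.2
grasp_force: 0.0
t: 12.1
ee_pos: [561.8, -164.7, 202.4]
orientation: [1.125, 2.932, 0.0]
ft_force: [0.8, 0.4, -0.3]
width: 88.0
grasp_force: 0.0
[ 561.84727326 -164.68653866  202.4107492 ] [-3.05474183e-01  3.89469885e-01  1.73603808e+00  4.07424721e-05
  1.01548490e+00 -1.14343368e+00]
top [array([531.2, 139.9]), array([119.7,  84.4]), np.float64(15.4)] [465. 102.  86.] [591. 193. 146.] 703
[array([519.4, 148.4]), array([ 99. , 122.6]), np.float64(20.8)] 282
scene [array([531.1, 151. ]), array([122.8,  61.6]), np.float64(14.2)] [468. 108.  86.] [594. 193. 140.] 706
[array([522.3, 135.7]), array([ 89.5, 128.7]), np.float64(51.0)] 176
```

```bash
python3 -m creep '[0.005,-0.04,-0.03,0.55,0.005,-0.08,-0.03,0.55,0.005,-0.112,-0.03,0.55,0.005,-0.112,-0.03,0.55,0.005,-0.112,-0.03,0.55,0.005,-0.112,-0.03,0.55]'
```

```text
t: 12.7
ee_pos: [567.1, -274.7, 171.8]
orientation: [-0.274, -3.129, -0.001]
ft_force: [-0.0, 0.5, 0.2]
width: 88.0
grasp_force: 0.0
```

```bash
python3 -m creep '[0,-0.004,-0.04,-0.008,0,-0.004,-0.08,-0.008,0,-0.004,-0.112,-0.008,0,-0.004,-0.112,-0.008,0,-0.004,-0.112,-0.008]';python3 -m creep '[0,0,0,0,0,0,0,0,0,0,0,0,0,0,0,0,0,0,0,0,0,0,0,0]' 0;python3 -m creep '[0,0,0.04,0,0,0,0.08,0,0,0,0.11,-1.2,0,0,0.11,-1.2,0,0,0.11,-1.2,0,0,0.11,-1.2,0,0,0.11,-1.2,0,0,0.11,-1.2,0,0,0.11,-1.2,0,0,0.11,-1.2]'
```

```text
t: 13.12
ee_pos: [566.3, -277.3, 58.9]
orientation: [-0.289, -3.125, -0.002]
ft_force: [-0.1, 0.1, -0.1]
width: 87.4
grasp_force: 0.0
t: 13.62
ee_pos: [567.9, -278.9, 61.6]
orientation: [0.29, 3.126, -0.001]
ft_force: [-0.7, 1.7, 7.1]
width: 59.7
grasp_force: 30.0
t: 14.45
ee_pos: [566.8, -278.6, 170.1]
orientation: [-1.762, -2.6, 0.0]
ft_force: [-0.1, 0.0, -3.3]
width: 59.8
grasp_force: 30.0
```

```bash
python3 -m creep '[0,0,0,-1.2,0,0,0,-1.2,0,0,0,-1.2,0,0,0,-1.2,0,0,0,-1.2,0,0,0,-1.2,0,0,0,-1.2,0,0,0,-1.2,0,0,0,-1.2,0,0,0,-1.2]';python3 -m creep '[0,0,0,-0.933,0,0,0,-0.933,0,0,0,-0.933,0,0,0,-0.933,0,0,0,-0.933,0,0,0,-0.933,0,0,0,-0.933,0,0,-0.03,-0.933,0,0,-0.055,-0.933,0,0,-0.055,-0.933]'; python3 - <<'E'
from h import *
im,d=cams.get_image("scene");cv2.imwrite("pics/s5.png",cv2.resize(im[100:300,220:500,::-1],(700,500)))
E
```

```text
t: 15.28
ee_pos: [566.8, -278.6, 170.1]
orientation: [-2.923, -1.151, 0.0]
ft_force: [-0.1, -0.2, -2.7]
width: 60.0
grasp_force: 30.0
t: 16.12
ee_pos: [563.9, -277.1, 110.7]
orientation: [-3.126, 0.276, 0.012]
ft_force: [-1.2, 0.3, -3.0]
width: 60.2
grasp_force: 30.0
```

View pics/s5.png

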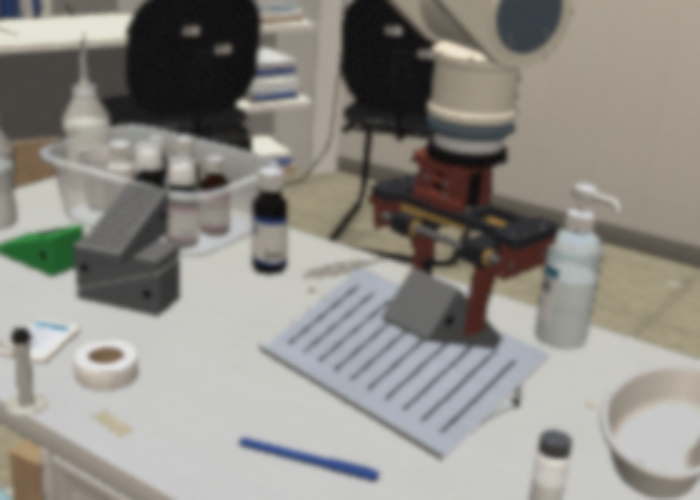

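The view shows the cross wedge seated on the block at crop (125,225). The top wedge hangs over the rack at (435,305), thick end towards the robot. Now I'll press it level against the rack sheet along an arc about its tip.

```bash
python3 -m creep '[0,0,-0.01,0,-0.005,0.001,-0.0155,0,-0.0095,0.0018,-0.0215,0,-0.0135,0.0025,-0.028,0,-0.0168,0.0031,-0.0345,0,-0.0195,0.0036,-0.0415,0,-0.0215,0.004,-0.0485,0,-0.0215,0.004,-0.0485,0]';python3 -m creep '[-0.001,0,-0.005,0,-0.0015,0,-0.01,0,-0.002,0.0003,-0.014,0,-0.002,0.0003,-0.016,0,-0.002,0.0003,-0.016,0]'
```

```text
t: 16.83
ee_pos: [544.9, -275.0, 67.1]
orientation: [3.129, -0.277, 0.0]
ft_force: [-5.0, -1.2, 2.6]
width: 59.5
grasp_force: 30.0
t: 17.25
ee_pos: [542.9, -274.6, 51.2]
orientation: [3.129, -0.277, -0.001]
ft_force: [-4.7, -1.1, 2.2]
width: 59.5
grasp_force: 30.0
```

```bash
python3 -m creep '[0,0,-0.003,0,0,0,-0.004,0,0,0,-0.004,0]';python3 -m creep '[0,0,0,0,0,0,0,0,0,0,0,0,0,0,0,0,0,0,0,0]' 1;python3 -m creep '[0,0,0.04,0,0,0,0.08,0,0,0,0.12,0,0.03,0.04,0.12,0,0.06,0.08,0.12,0,0.08,0.1,0.12,0,0.08,0.1,0.12,0]'; python3 - <<'E'
from h import *
o=get_obs();print(o["ee_pos"],o["qpos"])
e=np.array([.983,-.182]);l=np.array([.182,.983]);F=np.array([506,-200.])
for n in("scene","top"):
    im,d=cams.get_image(n);w=cloud(n,d).reshape(-1,3);w=w[np.isfinite(w[:,0])]
    if n=="scene":cv2.imwrite("pics/s6.png",cv2.resize(im[100:300,220:500,::-1],(700,500)))
    s=(w[:,:2]-F)@e;t=(w[:,:2]-F)@l
    print(n,[(a,int(np.median(w[k,2])),int(w[k,2].max())) for a in range(-20,160,8) for k in[(s>a-4)&(s<a+4)&(t>-90)&(t<-40)] if k.sum()>2])
    for a,b in((20,35),(35,50),(50,65)):
        k=(s>a)&(s<b)&(w[:,2]>14+.4*s+12)&(w[:,2]<110)&(t<-10)&(t>-130);q=t[k];print(a,q.min(),q.max()) if len(q) else 0
    k=(abs(t+65)<45)&(s>-20)&(s<150)&(w[:,2]>60)&(w[:,2]<100)&(w[:,2]>14+.4*s+10);print(cv2.minAreaRect(w[k,:2].astype(np.float32)))
E
```

```text
t: 17.5
ee_pos: [542.9, -274.5, 47.3]
orientation: [3.129, -0.277, -0.001]
ft_force: [-5.3, -0.7, 3.0]
width: 59.7
grasp_force: 30.0
t: 17.92
ee_pos: [543.9, -274.4, 46.7]
orientation: [3.129, -0.276, 0.001]
ft_force: [0.1, -1.0, 0.8]
width: 87.0
grasp_force: 0.0
t: 18.5
ee_pos: [627.7, -169.9, 167.4]
orientation: [-3.129, 0.27, -0.006]
ft_force: [-0.7, 0.2, -0.3]
width: 88.0
grasp_force: 0.0
[ 627.72261321 -169.90643967  167.4203665 ] [-0.28339383  0.52045545  1.61208683  0.00188115  1.00558065  1.45879907]
scene [(-20, 0, 2), (-12, 0, 2), (-4, 14, 24), (4, 46, 78), (12, 76, 80), (20, 78, 79), (28, 78, 80), (36, 78, 80), (44, 79, 80), (52, 79, 80), (60, 78, 80), (68, 79, 81), (76, 78, 80), (84, 79, 80), (92, 79, 81), (100, 79, 81), (108, 79, 82), (116, 79, 82), (124, 78, 79), (140, 70, 76), (148, 73, 77), (156, 75, 76)]
20 -98.20875867227409 -37.9276267708
35 -98.70843350188568 -35.03066509255402
50 -97.86330788181712 -38.18595438111801
((554.191162109375, -276.4787902832031), (62.94891357421875, 120.76797485351562), 79.78926086425781)
top [(-20, 0, 4), (-12, 1, 20), (-4, 20, 81), (4, 78, 81), (12, 77, 83), (20, 77, 84), (28, 78, 83), (36, 76, 83), (44, 77, 83), (52, 79, 82), (60, 78, 85), (68, 79, 83), (76, 78, 82), (84, 79, 86), (92, 80, 85), (100, 77, 86), (108, 79, 83), (116, 78, 82), (124, 65, 71), (132, 68, 80), (140, 73, 81), (148, 74, 78)]
20 -96.35017233560562 -66.60067261340461
35 -96.93397728468177 -69.26453675255699
50 -98.2545625965074 -69.11271411098674
((555.3610229492188, -295.587646484375), (34.65987777709961, 136.4682159423828), 74.515625)
```

View pics/s6.png

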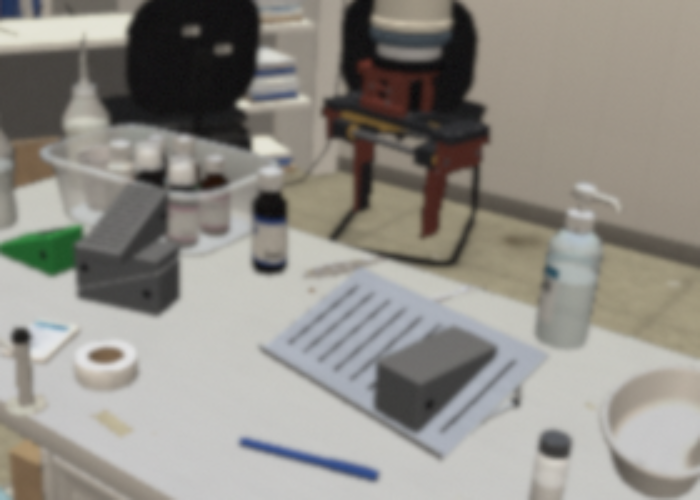

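The view shows the top wedge on the rack at crop (435,375), its base up and level (depth 79 mm along its whole length). I'll regrasp it level.

```bash
python3 -m creep '[-0.0235,-0.0335,0,0,-0.047,-0.067,0,0,-0.0715,-0.1015,0,0,-0.0715,-0.1015,-0.03,0,-0.0715,-0.1015,-0.07,0,-0.0715,-0.1015,-0.07,0,-0.0715,-0.1015,-0.07,0]'
```

```text
t: 19.18
ee_pos: [549.5, -276.0, 94.8]
orientation: [-3.127, 0.279, 0.008]
ft_force: [-0.3, -0.1, 0.8]
width: 87.8
grasp_force: 0.0
```

```bash
python3 -m creep '[0,0,-0.03,0,0,0,-0.048,0,0,0,-0.048,0,0,0,-0.048,0]';python3 -m creep '[0,0,0,0,0,0,0,0,0,0,0,0,0,0,0,0,0,0,0,0,0,0,0,0]' 0;python3 -c "
from h import *
o=get_obs();print(o['ee_pos'],o['orientation'],o['width'])"
```

```text
t: 19.52
ee_pos: [552.6, -276.0, 49.9]
orientation: [3.129, -0.276, 0.001]
ft_force: [-0.6, -0.5, -0.0]
width: 87.8
grasp_force: 0.0
t: 20.02
ee_pos: [552.6, -276.1, 49.5]
orientation: [3.129, -0.276, 0.002]
ft_force: [-1.5, 0.3, 5.9]
width: 59.7
grasp_force: 30.0
[ 552.60320077 -276.12805536   49.46669932] [ 3.12892330e+00 -2.76388580e-01  1.63136478e-03] 59.67595503327402
```

```bash
python3 -m creep '[0,0,0.04,0,0,0,0.08,0,-0.001,0.02,0.115,0,-0.003,0.05,0.14,0.447,-0.005,0.085,0.14,0.447,-0.007,0.12,0.14,0.447,-0.009,0.155,0.14,0.447,-0.011,0.19,0.14,0.447,-0.013,0.225,0.14,0.447,-0.015,0.26,0.14,0.447]';python3 -m creep '[-0.002,0.035,0,0,-0.004,0.07,0,0,-0.006,0.105,0,0,-0.008,0.14,0,0,-0.01,0.1665,0,0,-0.01,0.1665,0,0,-0.01,0.1665,-0.02,0,-0.01,0.1665,-0.04,0,-0.01,0.1665,-0.04,0,-0.01,0.1665,-0.04,0]'; python3 - <<'E'
from h import *
o=get_obs();print(o["ee_pos"],o["orientation"])
im,d=cams.get_image("scene");cv2.imwrite("pics/s7.png",cv2.resize(im[100:250,180:380,::-1],(800,600)))
E
```

```text
t: 20.85
ee_pos: [536.4, -14.3, 188.4]
orientation: [-3.113, -0.424, 0.001]
ft_force: [0.9, 0.4, -1.8]
width: 59.7
grasp_force: 30.0
t: 21.68
ee_pos: [526.2, 149.9, 147.7]
orientation: [3.112, 0.424, -0.005]
ft_force: [0.6, -1.0, -1.9]
width: 59.8
grasp_force: 30.0
[526.16784321 149.88770101 147.69086375] [ 3.11242358  0.42355057 -0.00486608]
```

View pics/s7.png

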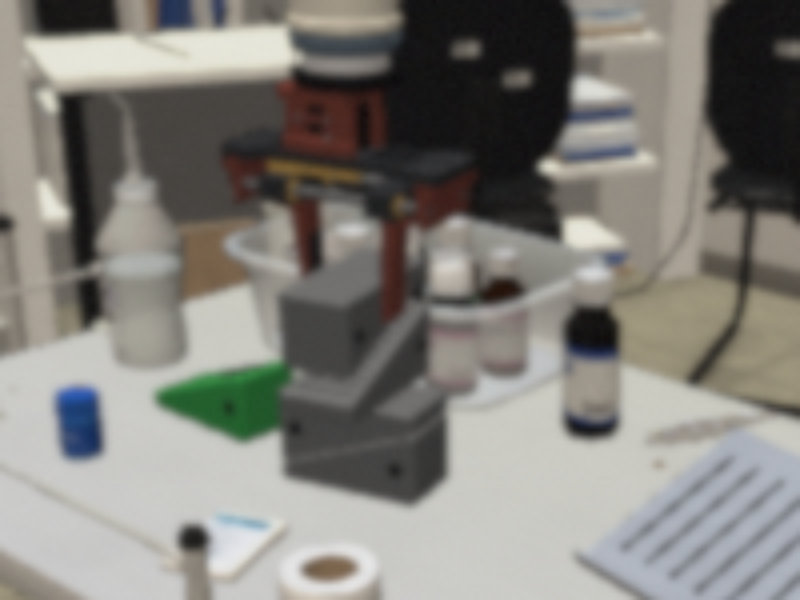

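The view shows the top wedge above the cross wedge at crop (335,315), aligned and with a small gap. I'll lower it gently.

```bash
python3 -m creep '[0.001,0.0005,-0.006,0,0.001,0.0005,-0.011,0,0.001,0.0005,-0.016,0,0.001,0.0005,-0.019,0,0.001,0.0005,-0.019,0,0.001,0.0005,-0.019,0]'
```

```text
t: 22.23
ee_pos: [528.0, 151.1, 129.4]
orientation: [3.113, 0.424, -0.001]
ft_force: [-0.0, 0.2, -2.0]
width: 60.1
grasp_force: 30.0
```

```bash
python3 -m creep '[0,0,-0.001,0,0,0,-0.002,0,0,0,-0.003,0,0,0,-0.003,0,0,0,-0.003,0]'; python3 - <<'E'
from h import *
e=np.array([.9636,.2672]);l=np.array([-.2672,.9636]);F=np.array([531,152.])
im,d=cams.get_image("scene");w=cloud("scene",d).reshape(-1,3);w=w[np.isfinite(w[:,0])]
s=(w[:,:2]-F)@e;t=(w[:,:2]-F)@l
print([(a,int(np.median(w[k,2])),int(np.percentile(w[k,2],85))) for a in range(-80,80,8) for k in[(s>a-4)&(s<a+4)&(abs(t)<40)&(w[:,2]>90)&(w[:,2]<165)] if k.sum()>2])
cv2.imwrite("pics/s8.png",cv2.resize(im[140:240,220:350,::-1],(780,600)))
E
```

```text
t: 22.65
ee_pos: [528.4, 151.2, 127.2]
orientation: [-3.113, -0.424, -0.001]
ft_force: [-1.2, -1.1, 5.2]
width: 60.2
grasp_force: 30.0
[(-64, 134, 150), (-56, 123, 147), (-48, 141, 156), (-40, 153, 156), (-32, 140, 156), (-24, 149, 156), (-16, 151, 157), (-8, 143, 157), (0, 155, 157), (8, 151, 157), (16, 119, 157), (24, 125, 157), (32, 137, 157), (40, 131, 156), (48, 135, 157), (56, 130, 157)]
```

View pics/s8.png

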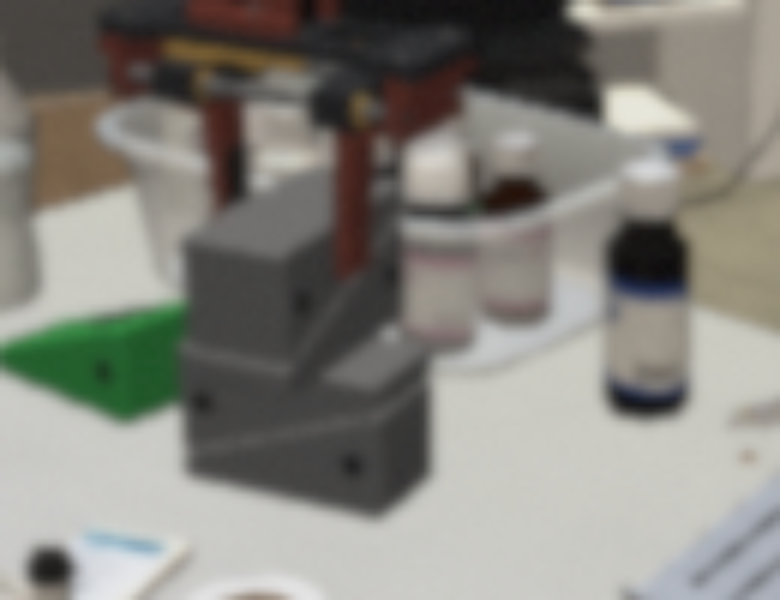

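The view shows the wedges nested at crop (295,280): the top is level at about 156.5 mm and contact is felt (5 N). Now I'll let go and rise clear.

```bash
python3 -m creep '[0,0,0.0005,0,0,0,0.0005,0,0,0,0.0005,0,0,0,0.0005,0,0,0,0.0005,0]' 1;python3 -m creep '[0,0,0.02,0,0,0,0.05,0,0,0,0.09,0,0,0,0.12,0,0,-0.04,0.12,0,0,-0.08,0.12,0,0,-0.12,0.12,0,0,-0.16,0.12,0,0,-0.2,0.12,0,0,-0.2,0.12,0]'; python3 - <<'E'
from h import *
e=np.array([.9636,.2672]);l=np.array([-.2672,.9636]);F=np.array([531,152.])
def rect(P): return [np.round(x,1) for x in cv2.minAreaRect(P[:,:2].astype(np.float32))]
for n in("scene","top"):
    im,d=cams.get_image(n);w=cloud(n,d).reshape(-1,3);w=w[np.isfinite(w[:,0])&(abs(w[:,0]-531)<110)&(abs(w[:,1]-152)<90)]
    if n=="scene":cv2.imwrite("pics/s9.png",cv2.resize(im[140:240,220:350,::-1],(780,600)))
    p=w[(w[:,2]>150)&(w[:,2]<164)];s=(p[:,:2]-F)@e
    print(n,rect(p),np.median(p[:,2]),np.polyfit(s,p[:,2],1).round(3))
E
```

```text
t: 23.12
ee_pos: [528.1, 151.1, 126.9]
orientation: [-3.113, -0.424, 0.0]
ft_force: [0.6, 0.2, 0.4]
width: 86.6
grasp_force: 0.0
t: 23.95
ee_pos: [528.0, -54.4, 247.2]
orientation: [3.112, 0.416, 0.0]
ft_force: [0.3, -0.8, 0.5]
width: 87.9
grasp_force: 0.0
scene [array([531.7, 149.6]), array([120.8,  59.3]), np.float64(13.5)] 156.12973290357462 [1.10000e-02 1.55739e+02]
top [array([527.7, 151. ]), array([120.1,  60.4]), np.float64(15.8)] 156.0608206593818 [  0.    156.208]
```

View pics/s9.png

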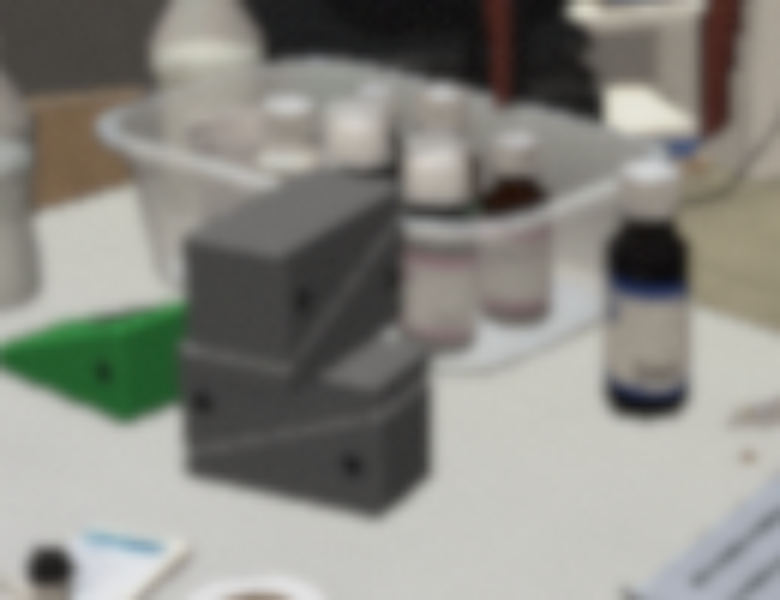

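The view shows the finished pile at crop (300,330): flush, square, level at 156 mm, with the gripper clear.

```bash
python3 -c "
from h import *
print(ticket.close_job())"
```

```text
the job is handed in; nothing more can be done
None
```

The pile is built and handed in at about 24 s: the cross wedge sits square on the block and the top wedge is nested flush on it, level at 156 mm; the hand-in returned no verdict.

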